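# Put the jaw carriers away behind their gravity catches

### The arm

A 6-joint arm with a two-finger parallel gripper is mounted at the origin on a cart in front of the work surface, level with it; the furniture and walls round the work are solid. World frame = base frame: x ahead of the robot, y to its left, z up, the work surface at z = 0. Lengths are in m, angles in rad, forces in N, time in s.
With the tool pointing down it reaches from about 0.375 to 0.9 m from the base axis. Payload 3.1 kg.
Tool frame: the origin (TCP) lies between the finger pads; the fingertips stand 17 mm ahead of it and the grasp point (between the pads) lies 2 mm behind it; z points along the fingers, y is the line along which they close (so a half turn about z gives the same grasp; the last joint's range is limited). The gripper opens to 85 mm and grips with 20 to 120 N. Pads are 22 mm wide; open, the fingers measure 114 mm over their backs; the gripper's body (76 mm by 85 mm) begins 54 mm behind the grasp point. The pads swing forward as they close: fully open they stand 13 mm farther back than shut.
Start: joints at [-1.284, 0.527, 1.433, -0, 1.181, -0.178], TCP at [0.281, -0.558, 0.248] pointing down, gripper open.
Joint ranges: [-3.08, 3.08], [-0.75, 2.2], [0.22, 2.44], [-1.43, 4.57], [0, 2.65], [-2.85, 2.85]. Speed limits (rad/s): [2.79, 2.79, 3.14, 3.14, 3.14, 3.14].

### API

Orientations are given as a unit quaternion [x, y, z, w].
In Python, from station import sense, vision, order gives the robot as it stands.
- The arm moves only by the shell command python3 -m crank 'ROWS' [OPENING] [FORCE]. ROWS is JSON, a list of rows, each an object with "dp": the shift along the world's x, y, z in units of 30 mm (1.0 is 30 mm), a list of three; "angular": the turn, a rotation vector about the world's x, y, z in degrees, a list of three. In form: [{"dp": [dx, dy, dz], "angular": [ax, ay, az]}, ...]. A call has 1 to 20 rows; each row shifts and turns the commanded pose from where the row before left it; what a row does not reach is not made up. A row lasts 1/10 s, in which the tool goes at most 50 mm and 8.59 degrees, less where a joint would pass 70% of its speed; a pose out of reach is approached as far as the arm can. A call is refused whole if a number of a shift passes 1 or a number of a turn 8.59, either way. A call with a gripper value outside its range is refused whole. OPENING is the closure, from 0 (fully open) to 1 (shut), set as the call begins (- or left out, the last holds). The fingers move at their own pace and stop on an object; FORCE is the grip in N (left out, the last holds). Time passes only in rows, so rows that do not move let the fingers close. It gives the time, the measured TCP pose, the force, the opening and the grip force at its end, in the units of the state.
- sense(): the state, without advancing time (a new reading comes with each control period).
- vision.snapshot(name): name is "scene" or "top" or "wrist"; returns a dict with "image" (420x560x3 uint8, blue, green, red), "range_z" (420x560 float32, m along the optical axis (not along the pixel's ray), 0 where there is no reading), "mtx" (3x3 intrinsics, pixels), "pose" (4x4, takes a point from camera to world coordinates); the wrist camera has in their place "mount" (4x4, takes a point from camera to tool coordinates, whose origin is the TCP and whose axes are the flange's). Camera axes: x right, y down, z forward; pixel columns grow to the right and rows downward; lengths in m; the calibration is good to about 2 mm. A picture is of the moment at which its call begins: read the wrist's pose just before it.
- order.sign_off(): hands the job in; it is judged then, once.
The state is a dict: "t": time; "q": joint angles; "qd": joint speeds; "tau": joint torques, N m; "tcp_pos": TCP position; "tool_rot": TCP orientation; "force": force on the tool from outside, world axes, zero at the start; "ft_torque": the same for the moment, N m; "finger_gap": opening from 0.0 (shut) to 1.0 (fully open); "gripper_force": force on a finger pad.
Only numpy, scipy, OpenCV 4.12 (cv2) and the standard library are available. Lean on these libraries where they do the work, as an engineer would, in place of code of your own. Each camera call takes 0.05 s, during which the arm holds its last target. There are 200 camera calls.

### The job

Put both jaw carriers away: slide the narrow one into the narrow dock and the wide one into the wide dock through the mouth, until each sits fully home on the dock floor and the catch has dropped shut behind it. Let each carrier's own front edge lift the catch - do not touch the catches with the gripper - and leave the turned box and the can standing where they are.

Things in the scene. Friction and masses are not known exactly. Their poses are not given: they have to be found in the camera images.
- carrier_narrow: loose narrow jaw carrier, 0.25 kg: plywood plate 72 (its x) x 52 (its y) x 12 mm; round its middle four dark jaw segments (36 mm across, top 22 mm above the underside) and an upright square aluminium grip post 16 x 16 mm (sides along x, y), top 63 mm above the underside. Origin: centre of underside, z up. Same after a half turn. Starts flat at any yaw
- carrier_wide: loose wide jaw carrier, 0.25 kg: plywood plate 72 (its x) x 72 (its y) x 12 mm; round its middle four dark jaw segments (56 mm across, top 22 mm above the underside) and an upright square aluminium grip post 16 x 16 mm (sides along x, y), top 63 mm above the underside. Origin: centre of underside, z up. Same after a half turn or a quarter turn. Starts flat at any yaw
- dock_narrow: narrow slide-in dock, fixed to the bench: wooden floor 8 mm high, x -95 to +56 mm; straight lane 56 mm wide along y = 0. Origin on the bench under the lane; +x is the way in (mouth faces -x), z up. Walls at x -28 to +46 mm have metal lips 5 mm over the lane (underside 15.5 mm above the floor, top 26.5 mm above the bench). Rear stop's face at x = +46 mm
- mouth_narrow (a point): mouth of this dock: on its floor at dock x = -66 mm, y = 0. From here out to x = -95 mm it is open above, between guides that flare out about 6 mm on each side. A carrier lowered with its leading edge at dock x < -68 mm clears the catch
- home_narrow (a point): on this dock's floor at dock x = +10 mm, y = 0: where the centre of the carrier's underside is when it is fully home against the stop
- catch_narrow (a joint): steel gravity catch on the narrow dock's +y side, rad: 0 = shut, grows as it lifts (to 0.8); swings freely, falls by its own weight, 60 g. Pivot outside the wall at dock x = +30, z = 16 mm; its tongue reaches 8 mm over the plate's edge. Tongue: 30 degree ramp from x = -63 down to -37 mm, upright rear face at x = -31 mm. A carrier lifts it by about 0.15 rad
- tongue_narrow (a point): foot of this catch's tongue at its rear face (shut: dock x = -31 mm, 2 mm above the floor). The catch drops once the carrier's trailing edge has passed it (carrier centre beyond dock x = +5 mm)
- dock_wide: wide slide-in dock, fixed to the bench: wooden floor 8 mm high, x -95 to +56 mm; straight lane 76 mm wide along y = 0. Origin on the bench under the lane; +x is the way in (mouth faces -x), z up. Walls at x -28 to +46 mm have metal lips 5 mm over the lane (underside 15.5 mm above the floor, top 26.5 mm above the bench). Rear stop's face at x = +46 mm
- mouth_wide (a point): mouth of this dock: on its floor at dock x = -66 mm, y = 0. From here out to x = -95 mm it is open above, between guides that flare out about 6 mm on each side. A carrier lowered with its leading edge at dock x < -68 mm clears the catch
- home_wide (a point): on this dock's floor at dock x = +10 mm, y = 0: where the centre of the carrier's underside is when it is fully home against the stop
- catch_wide (a joint): steel gravity catch on the wide dock's +y side, rad: 0 = shut, grows as it lifts (to 0.8); swings freely, falls by its own weight, 60 g. Pivot outside the wall at dock x = +30, z = 16 mm; its tongue reaches 8 mm over the plate's edge. Tongue: 30 degree ramp from x = -63 down to -37 mm, upright rear face at x = -31 mm. A carrier lifts it by about 0.15 rad
- tongue_wide (a point): foot of this catch's tongue at its rear face (shut: dock x = -31 mm, 2 mm above the floor). The catch drops once the carrier's trailing edge has passed it (carrier centre beyond dock x = +5 mm)
- turned_box: small round lidded wooden box with a knob, 59 mm diameter, 71 mm tall; bystander, origin centre of the underside
- sealer_can: white round can with a black cap, 64 mm diameter, 112 mm tall; bystander, origin centre of the underside
Not all that is in view belongs to the job. Leave any blue look-alike of the carrier_narrow alone.

How it is judged:
By the outcome, as a careful person would: the job done as asked, in the order asked, and still so for the second after the job is handed in, with the robot touching nothing.
It also fails if it takes over 67 s, if anything falls off the work surface, if the arm or the gripper's body presses on something with over 40 N, if the wrist force passes 120 N, or if a joint passes its speed limit or range.

## Working session

There is one attempt and no reset: what is moved stays moved. The work goes in short steps, Python scripts to look and compute and a shell command to move; the robot and the scene stay as the last step left them, time stands still between calls to the robot, and variables do not carry over. Pictures are saved under pics/ and viewed, at most 10 in all, crops included, and the job is handed in when it is done.

```bash
mkdir -p pics; ls; python3 - <<'E'
from station import sense, vision
import cv2,numpy as np
for n in("scene","top"):
    s=vision.snapshot(n); cv2.imwrite(f"pics/{n}0.png",s["image"]); np.savez(f"pics/{n}0.npz",**s); print(n,s["mtx"].tolist(),np.round(s["pose"],4).tolist())
print(sense())
E
```

```text
pics
scene [[480.62938745537053, 0.0, 284.5521619791597], [0.0, 480.62938745537053, 212.6417972957186], [0.0, 0.0, 1.0]] [[-0.556, -0.602, 0.5732, -0.2252], [-0.8311, 0.3932, -0.3932, 0.7788], [0.0113, -0.695, -0.7189, 0.934], [0.0, 0.0, 0.0, 1.0]]
top [[450.8219971176763, 0.0, 279.97337705398496], [0.0, 450.8219971176763, 210.45471215618753], [0.0, 0.0, 1.0]] [[-0.0276, -0.9865, 0.1613, 0.3138], [-0.9992, 0.0316, 0.0227, 0.287], [-0.0275, -0.1605, -0.9866, 1.142], [0.0, 0.0, 0.0, 1.0]]
{'t': 0.1, 'q': array([-1.28350071e+00,  5.28414156e-01,  1.43378284e+00, -1.27507453e-06,
        1.18140158e+00, -1.78479530e-01]), 'qd': array([-0.00035561, -0.00285252, -0.00456723,  0.00088857, -0.00120921,
        0.00043787]), 'tau': array([ 4.24031450e-04, -4.43304241e+01, -1.78586841e+01, -2.79538735e-04,
        3.86670639e-03, -2.32485894e-05]), 'tcp_pos': array([ 0.28055727, -0.5578019 ,  0.24740352]), 'tool_rot': array([ 9.73003489e-01,  2.30788223e-01, -5.51309144e-05, -1.00144465e-03]), 'force': array([ 0.66407726, -0.26938865, -0.25827616]), 'ft_torque': array([ 0.02437461, -0.00751711, -0.0653782 ]), 'gripper_force': 0.0, 'finger_gap': 0.9968464484834414}
```

View pics/scene0.png

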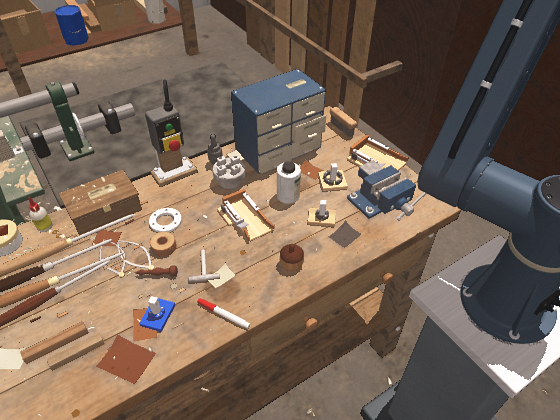

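View pics/top0.png

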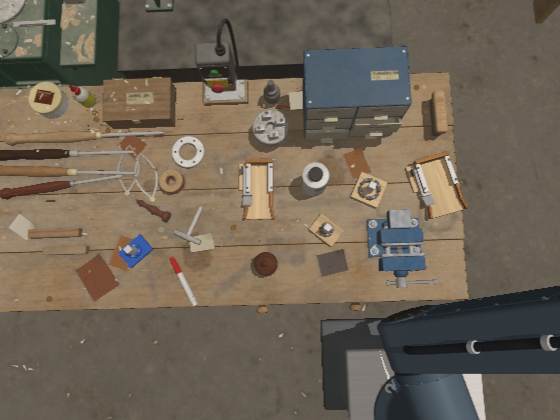

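Candidates for the narrow carrier: the plywood carrier at top (326,229), and the blue look-alike at (133,250), which I leave alone. The wide carrier is at (369,189). The docks are at (258,188) narrow and (437,185) wide. The box is at (265,264) and the can at (316,180). Next I'll make one enlarged crop to check this.

```bash
cat > h.py <<'E'
import numpy as np,cv2
from scipy.spatial.transform import Rotation as R
def pts(s,T):
    z=s["range_z"];K=s["mtx"];v,u=np.mgrid[:z.shape[0],:z.shape[1]]
    P=np.stack([(u-K[0,2])*z/K[0,0],(v-K[1,2])*z/K[1,1],z],-1)
    W=P@T[:3,:3].T+T[:3,3]; W[z==0]=np.nan; return W
def ray(s,T,u,v,h):
    K=s["mtx"];d=T[:3,:3]@np.array([(u-K[0,2])/K[0,0],(v-K[1,2])/K[1,1],1]);o=T[:3,3]
    return o+d*(h-o[2])/d[2]
def tcpT(st):
    T=np.eye(4);T[:3,:3]=R.from_quat(st["tool_rot"]).as_matrix();T[:3,3]=st["tcp_pos"];return T
E
python3 - <<'E'
from h import *
s=dict(np.load("pics/top0.npz"));W=pts(s,s["pose"])
im=s["image"]
cv2.imwrite("pics/crop1.png",cv2.resize(im[140:255,225:480],None,fx=3.1,fy=3.1,interpolation=cv2.INTER_CUBIC))
for n,u,v in[("nar",326,229),("wide",369,189),("dn",258,188),("dw",437,185),("box",265,264),("can",316,180),("bench",300,240)]:
    print(n,np.round(W[v,u],4))
    r=28
    w=W[v-r:v+r,u-r:u+r].reshape(-1,3)
    if n in("nar","wide"):
        for lo,hi in((.008,.016),(.05,.075)):
            m=w[(w[:,2]>lo)&(w[:,2]<hi)]; m=m[np.linalg.norm(m[:,:2]-W[v,u][:2],axis=1)<.06]
            print(len(m),np.median(m,0), cv2.minAreaRect((m[:,:2]*1000).astype(np.float32)))
s=dict(np.load("pics/scene0.npz"));cv2.imwrite("pics/crop2.png",cv2.resize(s["image"][130:260,200:430],None,fx=3.4,fy=3.4,interpolation=cv2.INTER_CUBIC))
E
```

```text
nar [0.4415 0.2025 0.063 ]
421 [0.44423508 0.20007813 0.01150896] ((439.729248046875, 191.8394012451172), (93.42778015136719, 52.15861892700195), 50.73955154418945)
48 [0.44615453 0.19998632 0.06215492] ((446.460205078125, 199.74986267089844), (15.407299041748047, 16.44416618347168), 50.46675491333008)
wide [0.54   0.0906 0.0441]
497 [0.54117658 0.0898316  0.01141796] ((546.2013549804688, 86.29519653320312), (71.9056167602539, 73.14802551269531), 64.43476104736328)
50 [0.54592297 0.08686662 0.06201673] ((546.7366333007812, 86.5147476196289), (15.589927673339844, 16.08095932006836), 65.50377655029297)
dn [0.5603 0.3683 0.0044]
dw [ 0.5526 -0.0897  0.0051]
box [0.3619 0.3507 0.0686]
can [0.5518 0.2245 0.1108]
bench [0.4227 0.2646 0.0024]
```

View pics/crop1.png

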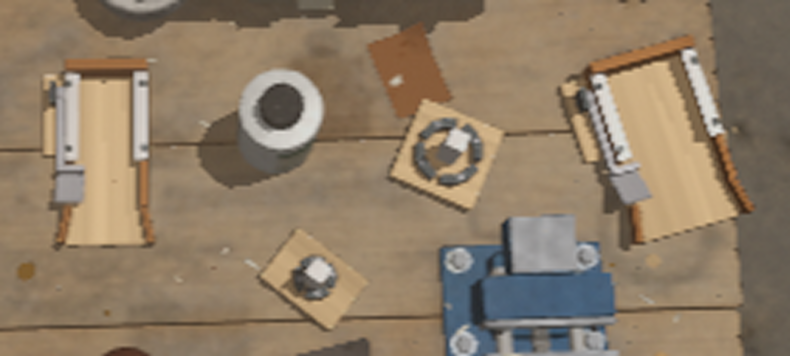

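The crop shows plain plywood carriers: narrow at crop (315,275), wide at (447,150). The docks are at (105,150) narrow and (660,140) wide. Both mouths face the robot and the catches are on the left (+y). The choice is confirmed, so I'll measure the docks and clearances.

```bash
python3 - <<'E'
from h import *
s=dict(np.load("pics/top0.npz"));W=pts(s,s["pose"])
im=s["image"].astype(int)
for n,(u0,u1,v0,v1) in dict(n=(232,282,150,228),w=(400,478,145,225)).items():
    w=W[v0:v1,u0:u1].reshape(-1,3)
    for lo,hi in((.0045,.0125),(.0225,.030),(.030,.06)):
        m=w[(w[:,2]>lo)&(w[:,2]<hi)]
        # largest cluster
        mk=np.zeros((1200,1200),np.uint8); ij=(m[:,:2]*1000+[0,500]).astype(int); 
        for i,j in ij: cv2.circle(mk,(int(j),int(i)),3,255,-1)
        k,l,st,c=cv2.connectedComponentsWithStats(mk)
        lab=l[ij[:,0],ij[:,1]]
        for q in range(1,k):
            mm=m[lab==q]
            if len(mm)>25: print(n,lo,len(mm),np.round(np.median(mm,0),4),[np.round(x,1) for x in cv2.minAreaRect((mm[:,:2]*1000).astype(np.float32))])
w=W[205:295,362:445].reshape(-1,3)
for lo,hi in((.02,.05),(.05,.09),(.09,.2)):
    m=w[(w[:,2]>lo)&(w[:,2]<hi)]
    if len(m): print("vise",lo,np.round(m.min(0),3),np.round(m.max(0),3))
b=W[120:140,300:410].reshape(-1,3);print("cabinet",np.nanmin(b,0),np.nanmax(b,0))
E
```

```text
n 0.0045 960 [0.5442 0.366  0.0075] [array([551.1, 363.9]), array([ 66.9, 143.4]), np.float64(85.9)]
n 0.0045 93 [0.5852 0.4138 0.0073] [array([591.6, 413.5]), array([18.2, 69.1]), np.float64(81.5)]
n 0.0225 28 [0.5181 0.3981 0.0249] [array([518.1, 397.7]), array([19.3, 17.9]), np.float64(43.6)]
n 0.0225 165 [0.585  0.3944 0.0256] [array([585.1, 399.4]), array([26. , 92.5]), np.float64(88.8)]
n 0.0225 109 [0.5827 0.3374 0.0258] [array([585.7, 337.2]), array([82.2, 17.3]), np.float64(6.3)]
n 0.03 98 [0.6257 0.3647 0.0334] [array([625.6, 365. ]), array([66.6,  9.1]), np.float64(87.8)]
w 0.0045 1351 [ 0.5433 -0.0963  0.0075] [array([545.9, -89.3]), array([142.2,  93.6]), np.float64(14.0)]
w 0.0045 141 [ 0.5677 -0.0271  0.0073] [array([573.4, -27.9]), array([72.1, 27.7]), np.float64(17.8)]
w 0.0225 33 [ 0.5033 -0.0603  0.0253] [array([506.4, -60.1]), array([13.7, 22.8]), np.float64(16.8)]
w 0.0225 157 [ 0.5911 -0.1185  0.0258] [array([ 584.6, -113. ]), array([128. ,  58.7]), np.float64(45.9)]
w 0.0225 169 [ 0.5721 -0.044   0.0256] [array([567.5, -40. ]), array([91.2, 25.4]), np.float64(15.3)]
w 0.03 122 [ 0.6189 -0.0728  0.0331] [array([619.1, -71.9]), array([10.1, 87.1]), np.float64(14.5)]
vise 0.02 [ 0.305 -0.064  0.02 ] [0.498 0.089 0.05 ]
vise 0.05 [ 0.299 -0.02   0.05 ] [0.481 0.082 0.09 ]
vise 0.09 [ 0.304 -0.04   0.09 ] [0.48  0.083 0.107]
cabinet [ 0.66253401 -0.03323521 -0.00683736] [0.74199611 0.25535997 0.15720467]
```

View pics/crop2.png

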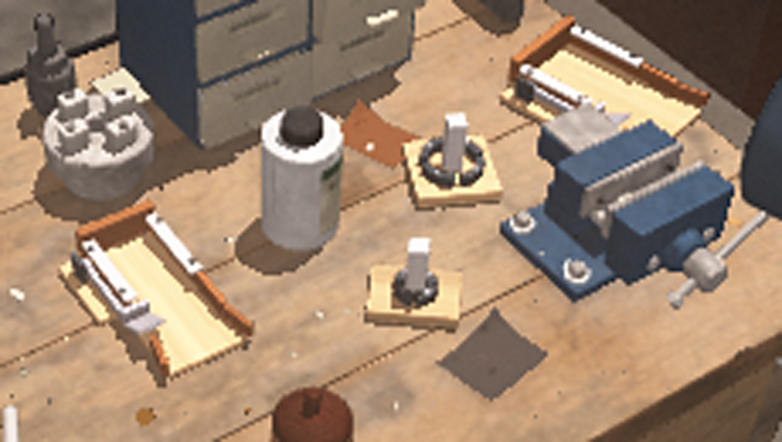

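The pickup and dock areas are clear, and can (0.55,0.22), box and vise are off the paths. I'll move above the narrow carrier.

```bash
python3 -m crank '[{"dp":[0.5,1,0],"angular":[0,0,4.4]},{"dp":[0.5,1,0],"angular":[0,0,4.4]},{"dp":[0.5,1,0],"angular":[0,0,4.4]},{"dp":[0.5,1,0],"angular":[0,0,4.4]},{"dp":[0.5,1,0],"angular":[0,0,4.4]},{"dp":[0.5,1,0],"angular":[0,0,4.4]},{"dp":[0.5,1,0],"angular":[0,0,4.4]},{"dp":[0.5,1,0],"angular":[0,0,4.4]},{"dp":[0.5,1,0],"angular":[0,0,4.4]},{"dp":[0.5,1,0],"angular":[0,0,4.4]},{"dp":[0.5,1,0],"angular":[0,0,4.4]},{"dp":[0,1,0],"angular":[0,0,4.4]},{"dp":[0,1,0],"angular":[0,0,4.4]},{"dp":[0,1,0],"angular":[0,0,4.4]},{"dp":[0,1,0],"angular":[0,0,4.4]},{"dp":[0,1,0],"angular":[0,0,4.4]},{"dp":[0,1,0],"angular":[0,0,4.4]},{"dp":[0,1,0],"angular":[0,0,4.4]},{"dp":[0,1,0],"angular":[0,0,4.4]},{"dp":[0,1,0],"angular":[0,0,4.4]}]' 0
python3 -m crank '[{"dp":[0,0.9,-0.2],"angular":[0,0,4.4]},{"dp":[0,0.9,-0.2],"angular":[0,0,4.4]},{"dp":[0,0.9,-0.2],"angular":[0,0,4.4]},{"dp":[0,0.9,-0.2],"angular":[0,0,4.4]},{"dp":[0,0.9,-0.2],"angular":[0,0,4.4]},{"dp":[0,0.7,-0.2],"angular":[0,0,3.8]},{"dp":[0,0,0],"angular":[0,0,0]},{"dp":[0,0,0],"angular":[0,0,0]},{"dp":[0,0,0],"angular":[0,0,0]}]'
cat > look.py <<'E'
import sys
from h import *
from station import sense,vision
def look(name):
    st=sense();s=vision.snapshot("wrist");T=tcpT(st)@s["mount"]
    cv2.imwrite(f"pics/{name}.png",s["image"]);np.savez(f"pics/{name}.npz",T=T,tcp=st["tcp_pos"],**s)
    r=R.from_quat(st["tool_rot"]).as_matrix();print("tcp",np.round(st["tcp_pos"],4),"yaw_y",np.degrees(np.arctan2(r[1,1],r[0,1])),"z",np.round(r[:,2],4),"t",st["t"])
    return s,T,pts(s,T)
def rect(W,lo,hi,c,r):
    w=W.reshape(-1,3);m=w[(w[:,2]>lo)&(w[:,2]<hi)&(np.linalg.norm(w[:,:2]-c,axis=1)<r)]
    print(lo,len(m),np.round(np.median(m,0),4) if len(m) else "",[np.round(x,1) for x in cv2.minAreaRect((m[:,:2]*1000).astype(np.float32))] if len(m) else "")
E
python3 - <<'E'
from look import *
s,T,W=look("wn")
c=np.array([.4465,.1998])
rect(W,.009,.015,c,.05);rect(W,.058,.068,c,.03)
E
```

```text
t: 2.1
tcp_pos: [0.4453, 0.0429, 0.2481]
tool_rot: [0.538, 0.843, -0.0, -0.0]
force: [0.3, 0.7, -0.2]
finger_gap: 0.998
gripper_force: 0.0
t: 3.0
tcp_pos: [0.4458, 0.1969, 0.2124]
tool_rot: [0.339, 0.941, -0.0, 0.0]
force: [-0.4, -0.3, -1.0]
finger_gap: 1.001
gripper_force: 0.0
tcp [0.4458 0.1969 0.2124] yaw_y 50.418328809032225 z [-1.e-04 -4.e-04 -1.e+00] t 3.0
0.009 2672 [0.4439 0.2015 0.0125] [array([447.2, 197.6]), array([72.2, 52.1]), np.float64(50.2)]
0.058 363 [0.4462 0.1979 0.0633] [array([446.7, 197.5]), array([15.3, 15.9]), np.float64(50.5)]
```

View pics/wn.png

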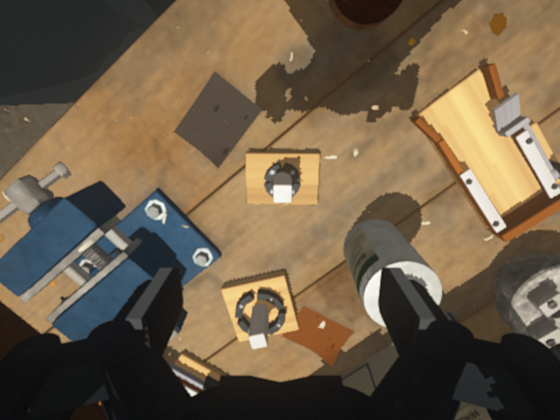

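The wrist view confirms the narrow plywood carrier at (283,180), wide carrier at (262,310), narrow dock at (490,150). I'll descend and grip, and measure the dock from this view.

```bash
python3 -m crank '[{"dp":[0.04,0.02,-1],"angular":[0,0,0]},{"dp":[0,0,-1],"angular":[0,0,0]},{"dp":[0,0,-1],"angular":[0,0,0]},{"dp":[0,0,-1],"angular":[0,0,0]},{"dp":[0,0,-0.8],"angular":[0,0,0]},{"dp":[0,0,-0.5],"angular":[0,0,0]},{"dp":[0,0,-0.28],"angular":[0,0,0]},{"dp":[0,0,0],"angular":[0,0,0]},{"dp":[0,0,0],"angular":[0,0,0]}]' 0 60
python3 -m crank '[{"dp":[0,0,0],"angular":[0,0,0]},{"dp":[0,0,0],"angular":[0,0,0]},{"dp":[0,0,0],"angular":[0,0,0]},{"dp":[0,0,0],"angular":[0,0,0]},{"dp":[0,0,0],"angular":[0,0,0]},{"dp":[0,0,0],"angular":[0,0,0]},{"dp":[0,0,0],"angular":[0,0,0]},{"dp":[0,0,0],"angular":[0,0,0]},{"dp":[0,0,0],"angular":[0,0,0]},{"dp":[0,0,0],"angular":[0,0,0]}]' 1 60
cat > dock.py <<'E'
from look import *
# fit dock frame (x,y,yaw) : lip inner edges are the clean borders of z~26 points towards lane
def dock(W,x,y,yaw,half):
    w=W.reshape(-1,3);w=w[~np.isnan(w[:,0])]
    for it in range(4):
        c,s=np.cos(yaw),np.sin(yaw);d=w[:,:2]-[x,y];L=np.stack([d@[c,s],d@[-s,c]],1)
        lip=(w[:,2]>.0235)&(w[:,2]<.0295)&(L[:,0]>-22)&(np.abs(L[:,1])<half+.012)&(L[:,0]>-.022)&(L[:,0]<.040)
        fits=[]
        for sg in(1,-1):
            m=lip&(L[:,1]*sg>0);P=L[m];b=np.floor(P[:,0]/.005);e=[]
            for k in np.unique(b):
                q=P[b==k]
                if len(q)>4:
                    j=np.argmin(q[:,1]*sg);e.append(q[j])
            e=np.array(e)
            if len(e)<5: print("few",sg,len(e));continue
            p=np.polyfit(e[:,0],e[:,1],1)
            r=np.abs(e[:,1]-np.polyval(p,e[:,0]));g=r<=np.median(r)*2.5+1e-4;p=np.polyfit(e[g,0],e[g,1],1);fits.append(p)
        st=(w[:,2]>.030)&(w[:,2]<.040)&(np.abs(L[:,0]-.05)<.012)&(np.abs(L[:,1])<half)
        q=L[st];bb=np.floor(q[:,1]/.005);e=np.array([q[bb==k][np.argmin(q[bb==k][:,0])] for k in np.unique(bb) if (bb==k).sum()>2])
        sy=np.polyfit(e[:,1],e[:,0],1) if len(e)>4 else [np.nan]*2
        yo=np.mean([f[1] for f in fits]);sl=np.mean([f[0] for f in fits])
        dx=np.median(e[:,0])-.046 if len(e)>4 else 0
        x,y=x+c*dx-s*yo,y+s*dx+c*yo;yaw+=sl
    print("dock",np.round([x,y,np.degrees(yaw)],4),"gap",fits[0][1]-fits[-1][1],"slopes",[np.round(np.degrees(f[0]),2) for f in fits],"stop slope",np.degrees(-np.arctan(sy[0])),len(e))
    for X,n in((-.106,"pre"),(.010,"home")): print(n,np.round([x+X*np.cos(yaw),y+X*np.sin(yaw)],4))
    return x,y,yaw
E
python3 - <<'E'
from dock import *
s=dict(np.load("pics/wn.npz"));dock(pts(s,s["T"]),.575,.367,-.02,.028)
s=dict(np.load("pics/top0.npz"));W=pts(s,s["pose"]);dock(W,.575,.367,-.02,.028);dock(W,.5696,-.0847,.253,.038)
E
```

```text
t: 3.95
tcp_pos: [0.4475, 0.1979, 0.0454]
tool_rot: [0.338, 0.941, 0.0, 0.0]
force: [-0.1, 0.2, 0.5]
finger_gap: 1.001
gripper_force: 0.0
t: 4.95
tcp_pos: [0.447, 0.1982, 0.0452]
tool_rot: [0.338, 0.941, 0.0, 0.0]
force: [-0.1, -0.6, 5.0]
finger_gap: 0.183
gripper_force: 59.3
dock [ 0.5755  0.3633 -1.416 ] gap 0.045936525512837 slopes [np.float64(-0.22), np.float64(0.22)] stop slope -0.22814438302836582 12
pre [0.4695 0.3659]
home [0.5855 0.363 ]
dock [ 0.5755  0.3651 -1.239 ] gap 0.048292675001750454 slopes [np.float64(0.33), np.float64(-0.33)] stop slope -2.6652521076522757 12
pre [0.4695 0.3674]
home [0.5855 0.3649]
dock [ 0.5705 -0.0843 14.1926] gap 0.06733122467368452 slopes [np.float64(0.65), np.float64(-0.59)] stop slope -0.028868531222321317 16
pre [ 0.4677 -0.1103]
home [ 0.5802 -0.0819]
```

```bash
python3 -m crank '[{"dp":[0,0,0.5],"angular":[0,0,0]},{"dp":[0,0,0.8],"angular":[0,0,0]},{"dp":[0,0,1],"angular":[0,0,0]},{"dp":[0,0,1],"angular":[0,0,0]},{"dp":[0,0,0.7],"angular":[0,0,0]},{"dp":[0.1,0.8,0],"angular":[0,0,-7.4]},{"dp":[0.1,0.8,0],"angular":[0,0,-7.4]},{"dp":[0.1,0.8,0],"angular":[0,0,-7.4]},{"dp":[0.1,0.8,0],"angular":[0,0,-7.4]},{"dp":[0.1,0.8,0],"angular":[0,0,-7.4]},{"dp":[0.1,0.8,0],"angular":[0,0,-7.4]},{"dp":[0,0.8,0],"angular":[0,0,-7.4]},{"dp":[0,0,0],"angular":[0,0,0]},{"dp":[0,0,0],"angular":[0,0,0]},{"dp":[0,0,0],"angular":[0,0,0]}]'
python3 - <<'E'
from dock import *
s,T,W=look("wd")
dock(W,.5755,.364,-.025,.028)
t=np.load("pics/wd.npz")["tcp"]
rect(W,t[2]-.037,t[2]-.028,t[:2],.06)
E
```

```text
t: 6.45
tcp_pos: [0.4641, 0.3652, 0.1641]
tool_rot: [0.715, 0.699, -0.001, -0.0]
force: [0.2, -0.1, -2.5]
finger_gap: 0.177
gripper_force: 58.9
tcp [0.4641 0.3652 0.1641] yaw_y -1.274121533101728 z [-0.0022 -0.0015 -1.    ] t 6.45
dock [ 0.5752  0.3636 -1.3045] gap 0.04616903637319986 slopes [np.float64(0.01), np.float64(-0.01)] stop slope 0.07889944779682163 12
pre [0.4692 0.3661]
home [0.5852 0.3634]
0.12708394502440362 7216 [0.4637 0.3781 0.1312] [array([463.6, 364.5]), array([52.4, 72.3]), np.float64(88.5)]
```

View pics/wd.png

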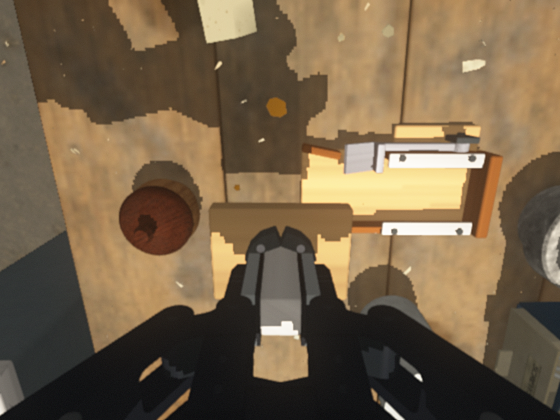

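The carrier is held square at (280,250), lined up with the lane mouth at (305,185). It is about 1.7 mm off in y. I'll correct that and lower it onto the floor at the mouth.

```bash
python3 -m crank '[{"dp":[0,0.06,-0.8],"angular":[0,0,0]},{"dp":[0,0,-0.9],"angular":[0,0,0]},{"dp":[0,0,-0.8],"angular":[0,0,0]},{"dp":[0,0,-0.6],"angular":[0,0,0]},{"dp":[0,0,-0.4],"angular":[0,0,0]},{"dp":[0,0,-0.12],"angular":[0,0,0]},{"dp":[0,0,0],"angular":[0,0,0]},{"dp":[0,0,0],"angular":[0,0,0]}]'
python3 - <<'E'
from dock import *
s,T,W=look("wd2")
t=np.load("pics/wd2.npz")["tcp"]
rect(W,t[2]-.038,t[2]-.028,t[:2],.06)
rect(W,t[2]-.060,t[2]-.040,np.array([.5,.366]),.06)
E
```

```text
t: 7.3
tcp_pos: [0.4657, 0.3682, 0.0572]
tool_rot: [0.715, 0.699, 0.001, 0.0]
force: [0.3, -0.4, -1.8]
finger_gap: 0.18
gripper_force: 58.9
tcp [0.4657 0.3682 0.0572] yaw_y -1.32219921373998 z [ 1.6e-03  8.0e-04 -1.0e+00] t 7.3
0.01917455779400276 8865 [0.4795 0.3834 0.0242] [array([474.7, 371.8]), array([73. , 93.4]), np.float64(82.0)]
-0.0028254422059972376 16114 [0.5152 0.3912 0.0078] [array([512.3, 379. ]), array([ 84.2, 117. ]), np.float64(42.3)]
```

```bash
python3 -m crank '[{"dp":[0,-0.04,-0.05],"angular":[0,0,0]},{"dp":[0,0,-0.08],"angular":[0,0,0]},{"dp":[0,0,0],"angular":[0,0,0]},{"dp":[0,0,0],"angular":[0,0,0]}]'
python3 -m crank '[{"dp":[0.2,-0.005,0],"angular":[0,0,0]},{"dp":[0.3,-0.007,0],"angular":[0,0,0]},{"dp":[0.3,-0.007,0],"angular":[0,0,0]},{"dp":[0.2,-0.005,0],"angular":[0,0,0]},{"dp":[0,0,0],"angular":[0,0,0]}]'
python3 - <<'E'
from look import *
st=sense();print(st["tcp_pos"],st["force"],st["ft_torque"],st["tool_rot"])
E
```

```text
t: 7.75
tcp_pos: [0.4653, 0.367, 0.0532]
tool_rot: [0.715, 0.699, 0.001, 0.0]
force: [-0.8, -1.2, 3.9]
finger_gap: 0.183
gripper_force: 59.8
t: 8.25
tcp_pos: [0.4922, 0.366, 0.0534]
tool_rot: [0.715, 0.699, -0.003, -0.002]
force: [-7.0, -0.8, 10.5]
finger_gap: 0.178
gripper_force: 60.8
[0.49223379 0.36595647 0.05342689] [-7.01380567 -0.75400654 10.49727366] [-0.00846376  1.03157596  0.01267459] [ 0.71529938  0.69881163 -0.00250724 -0.00167915]
```

```bash
python3 -m crank '[{"dp":[0.2,-0.005,0.015],"angular":[0,0,0]},{"dp":[0.3,-0.007,0],"angular":[0,0,0]},{"dp":[0.3,-0.007,0],"angular":[0,0,0]},{"dp":[0.3,-0.007,0],"angular":[0,0,0]},{"dp":[0.3,-0.007,0],"angular":[0,0,0]},{"dp":[0.1,-0.002,0],"angular":[0,0,0]},{"dp":[0,0,0],"angular":[0,0,0]}]'
python3 -m crank '[{"dp":[0.3,-0.007,0],"angular":[0,0,0]},{"dp":[0.3,-0.007,0],"angular":[0,0,0]},{"dp":[0.3,-0.007,0],"angular":[0,0,0]},{"dp":[0.2,-0.005,0],"angular":[0,0,0]},{"dp":[0.1,-0.002,0],"angular":[0,0,0]},{"dp":[0,0,0],"angular":[0,0,0]}]'

```

```text
t: 8.95
tcp_pos: [0.5385, 0.3651, 0.0534]
tool_rot: [0.715, 0.699, -0.001, -0.001]
force: [-4.5, -0.0, 5.9]
finger_gap: 0.175
gripper_force: 60.2
t: 9.55
tcp_pos: [0.574, 0.3643, 0.0534]
tool_rot: [0.715, 0.699, -0.002, -0.001]
force: [-5.6, -0.7, 6.6]
finger_gap: 0.178
gripper_force: 60.3
```

```bash
python3 -m crank '[{"dp":[0.15,-0.004,0],"angular":[0,0,0]},{"dp":[0.15,-0.004,0],"angular":[0,0,0]},{"dp":[0.1,-0.002,0],"angular":[0,0,0]},{"dp":[0,0,0],"angular":[0,0,0]}]'
python3 -m crank '[{"dp":[0.07,0,0],"angular":[0,0,0]},{"dp":[0.07,0,0],"angular":[0,0,0]},{"dp":[0,0,0],"angular":[0,0,0]},{"dp":[0,0,0],"angular":[0,0,0]}]'

```

```text
t: 9.95
tcp_pos: [0.5864, 0.3641, 0.0534]
tool_rot: [0.715, 0.699, -0.001, -0.001]
force: [-4.7, 0.7, 5.3]
finger_gap: 0.178
gripper_force: 60.2
t: 10.35
tcp_pos: [0.5868, 0.364, 0.0536]
tool_rot: [0.715, 0.699, -0.005, -0.003]
force: [-12.7, -0.9, 11.7]
finger_gap: 0.175
gripper_force: 61.1
```

```bash
python3 -m crank '[{"dp":[0,0,0],"angular":[0,0,0]},{"dp":[0,0,0],"angular":[0,0,0]},{"dp":[0,0,0],"angular":[0,0,0]},{"dp":[0,0,0],"angular":[0,0,0]},{"dp":[0,0,0],"angular":[0,0,0]}]' 0.4
python3 -m crank '[{"dp":[0,0,0.4],"angular":[0,0,0]},{"dp":[0,0,0.6],"angular":[0,0,0]},{"dp":[0,0,1],"angular":[0,0,0]},{"dp":[0,0,1],"angular":[0,0,0]},{"dp":[-0.5,-0.5,1],"angular":[0,0,0]},{"dp":[-0.7,-0.5,0.5],"angular":[0,0,0]},{"dp":[-0.7,0,0],"angular":[0,0,0]},{"dp":[-0.7,0,0],"angular":[0,0,0]},{"dp":[-0.7,0,0],"angular":[0,0,0]},{"dp":[0,0,0],"angular":[0,0,0]},{"dp":[0,0,0],"angular":[0,0,0]}]'
python3 - <<'E'
from dock import *
s,T,W=look("we")
dock(W,.5755,.364,-.025,.028)
rect(W,.064,.078,np.array([.585,.363]),.03)
im=s["image"];K=s["mtx"];p=np.linalg.inv(T)@[.57,.37,.02,1];u,v=int(K[0,0]*p[0]/p[2]+K[0,2]),int(K[1,1]*p[1]/p[2]+K[1,2]);print(u,v)
cv2.imwrite("pics/we_c.png",cv2.resize(im[max(0,v-100):v+100,max(0,u-130):u+130],None,fx=3,fy=3,interpolation=cv2.INTER_CUBIC))
E
```

```text
t: 10.85
tcp_pos: [0.5925, 0.3637, 0.0526]
tool_rot: [0.715, 0.699, 0.0, 0.0]
force: [-0.1, 0.2, -0.4]
finger_gap: 0.601
gripper_force: 0.0
t: 11.95
tcp_pos: [0.4941, 0.3344, 0.1895]
tool_rot: [0.715, 0.699, 0.002, 0.001]
force: [1.5, 0.4, -1.0]
finger_gap: 0.604
gripper_force: 0.0
tcp [0.4941 0.3344 0.1895] yaw_y -1.2796766736052212 z [ 0.0033  0.0012 -1.    ] t 11.95
dock [ 0.5754  0.3608 -5.3008] gap 0.02753878725479282 slopes [np.float64(-0.32), np.float64(-5.96)] stop slope 1.3039523436059202 12
pre [0.4699 0.3706]
home [0.5854 0.3599]
0.064 555 [0.5844 0.3636 0.0712] [array([585.4, 363.2]), array([15.9, 16.2]), np.float64(89.0)]
367 144
```

View pics/we_c.png

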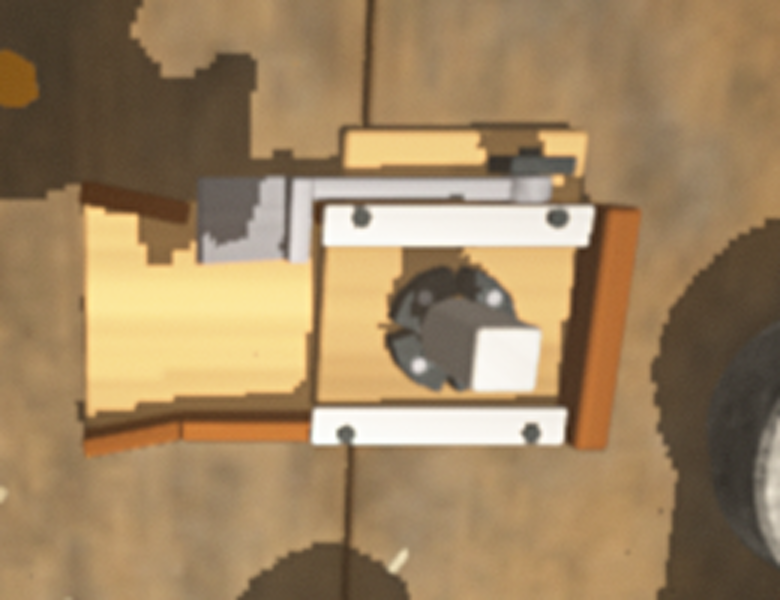

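The narrow carrier is home: post at (0.5854,0.3632), against 0.5852,0.3634 expected. In the crop the tongue (245,220) has dropped in front of the plate's trailing edge at x≈315. Next is the wide carrier.

```bash
python3 -m crank '[{"dp":[0.1,-0.8,0.1],"angular":[0,0,7.3]},{"dp":[0.2,-0.9,0.1],"angular":[0,0,7.3]},{"dp":[0.2,-0.9,0.1],"angular":[0,0,7.3]},{"dp":[0.2,-0.9,0],"angular":[0,0,7.3]},{"dp":[0.2,-1,0],"angular":[0,0,7.3]},{"dp":[0.2,-1,0],"angular":[0,0,7.3]},{"dp":[0.2,-1,0],"angular":[0,0,7.3]},{"dp":[0.2,-0.9,0],"angular":[0,0,7.3]},{"dp":[0.25,-0.85,0],"angular":[0,0,7.9]},{"dp":[0,0,0],"angular":[0,0,0]},{"dp":[0,0,0],"angular":[0,0,0]},{"dp":[0,0,0],"angular":[0,0,0]}]' 0
python3 - <<'E'
from dock import *
s,T,W=look("ww")
c=np.array([.5465,.0865])
rect(W,.009,.016,c,.06);rect(W,.056,.070,c,.03)
try: dock(W,.5705,-.0843,.248,.038)
except Exception as e: print(e)
E
```

```text
t: 13.2
tcp_pos: [0.5459, 0.0869, 0.1969]
tool_rot: [0.217, 0.976, 0.0, 0.0]
force: [0.4, 0.6, -0.4]
finger_gap: 0.999
gripper_force: 0.0
tcp [0.5459 0.0869 0.1969] yaw_y 64.93299434407257 z [ 1.e-04  3.e-04 -1.e+00] t 13.2
0.009 3748 [0.5405 0.0886 0.0125] [array([547.4,  84. ]), array([71.9, 72.1]), np.float64(64.4)]
0.056 413 [0.5459 0.0844 0.0632] [array([546.8,  83.9]), array([15.3, 15.7]), np.float64(64.9)]
dock [ 0.5723 -0.0857 16.7675] gap 0.06711116685334223 slopes [np.float64(3.13), np.float64(-3.36)] stop slope 15.20613526398168 5
pre [ 0.4708 -0.1163]
home [ 0.5818 -0.0828]
```

Carrier at (0.547,0.084), yaw 64.6°. I'll descend and grip.

```bash
python3 -m crank '[{"dp":[0.04,-0.1,-0.9],"angular":[0,0,-0.3]},{"dp":[0,0,-1],"angular":[0,0,0]},{"dp":[0,0,-1],"angular":[0,0,0]},{"dp":[0,0,-0.9],"angular":[0,0,0]},{"dp":[0,0,-0.7],"angular":[0,0,0]},{"dp":[0,0,-0.4],"angular":[0,0,0]},{"dp":[0,0,-0.15],"angular":[0,0,0]},{"dp":[0,0,0],"angular":[0,0,0]},{"dp":[0,0,0],"angular":[0,0,0]}]'
python3 -m crank '[{"dp":[0,0,0],"angular":[0,0,0]},{"dp":[0,0,0],"angular":[0,0,0]},{"dp":[0,0,0],"angular":[0,0,0]},{"dp":[0,0,0],"angular":[0,0,0]},{"dp":[0,0,0],"angular":[0,0,0]},{"dp":[0,0,0],"angular":[0,0,0]},{"dp":[0,0,0],"angular":[0,0,0]},{"dp":[0,0,0],"angular":[0,0,0]},{"dp":[0,0,0],"angular":[0,0,0]},{"dp":[0,0,0],"angular":[0,0,0]}]' 1 60
```

```text
t: 14.15
tcp_pos: [0.5475, 0.0836, 0.0462]
tool_rot: [0.219, 0.976, 0.0, 0.001]
force: [0.4, 0.4, -0.0]
finger_gap: 1.001
gripper_force: 0.0
t: 15.15
tcp_pos: [0.547, 0.0834, 0.0456]
tool_rot: [0.219, 0.976, 0.0, 0.0]
force: [0.2, 0.2, 4.6]
finger_gap: 0.176
gripper_force: 58.6
```

```bash
python3 -m crank '[{"dp":[0,0,0.5],"angular":[0,0,0]},{"dp":[0,0,0.8],"angular":[0,0,0]},{"dp":[0,0,1],"angular":[0,0,0]},{"dp":[0,0,1],"angular":[0,0,0]},{"dp":[0,0,1],"angular":[0,0,0]},{"dp":[0,0,0.7],"angular":[0,0,0]},{"dp":[-0.35,-0.8,0],"angular":[0,0,-6.3]},{"dp":[-0.35,-0.8,0],"angular":[0,0,-6.3]},{"dp":[-0.35,-0.8,0],"angular":[0,0,-6.3]},{"dp":[-0.35,-0.8,0],"angular":[0,0,-6.3]},{"dp":[-0.35,-0.8,0],"angular":[0,0,-6.3]},{"dp":[-0.35,-0.8,0],"angular":[0,0,-6.3]},{"dp":[-0.35,-0.8,0],"angular":[0,0,-6.3]},{"dp":[-0.35,-0.9,0],"angular":[0,0,-6.3]},{"dp":[0,0,0],"angular":[0,0,0]},{"dp":[0,0,0],"angular":[0,0,0]},{"dp":[0,0,0],"angular":[0,0,0]}]'
python3 - <<'E'
from dock import *
s,T,W=look("wx")
dock(W,.5705,-.0843,.248,.038)
t=np.load("pics/wx.npz")["tcp"]
rect(W,t[2]-.037,t[2]-.028,t[:2],.06)
w=W.reshape(-1,3)
m=w[(w[:,2]>.025)&(np.linalg.norm(w[:,:2]-[.463,-.1115],axis=1)<.09)&(w[:,2]<.11)];
print(len(m)); 
for z0 in(.025,.04,.06): 
    k=m[m[:,2]>z0]; 
    if len(k): print(z0,np.round(k[np.argmin(np.linalg.norm(k[:,:2]-[.463,-.1115],axis=1))],4))
E
```

```text
t: 16.85
tcp_pos: [0.4626, -0.1108, 0.1949]
tool_rot: [0.613, 0.79, 0.0, -0.001]
force: [-0.8, 0.7, -2.7]
finger_gap: 0.179
gripper_force: 59.2
tcp [ 0.4626 -0.1108  0.1949] yaw_y 14.347494980199276 z [-1.1e-03  9.0e-04 -1.0e+00] t 16.85
dock [ 0.57   -0.0875 13.6566] gap 0.06616829159071608 slopes [np.float64(-0.29), np.float64(0.29)] stop slope 0.3308352810121718 16
pre [ 0.467  -0.1125]
home [ 0.5797 -0.0852]
0.15788241619335083 8677 [ 0.457  -0.0922  0.1618] [array([ 461.9, -109.2]), array([72.4, 68.7]), np.float64(14.1)]
262
0.025 [ 0.5031 -0.0754  0.0258]
```

View pics/wx.png

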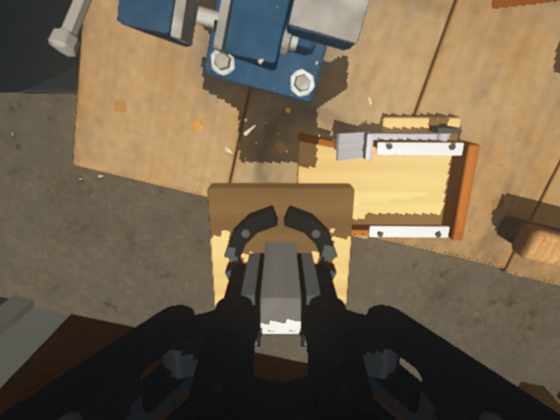

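Wide carrier is held square (280,245), its lane mouth is at (300,180), and the vise is well clear. It is about 2.8 mm too far toward +y. I'll correct that and lower.

```bash
python3 -m crank '[{"dp":[0.02,-0.09,-0.8],"angular":[0,0,-0.5]},{"dp":[0,0,-1],"angular":[0,0,0]},{"dp":[0,0,-1],"angular":[0,0,0]},{"dp":[0,0,-0.8],"angular":[0,0,0]},{"dp":[0,0,-0.6],"angular":[0,0,0]},{"dp":[0,0,-0.3],"angular":[0,0,0]},{"dp":[0,0,-0.05],"angular":[0,0,0]},{"dp":[0,0,0],"angular":[0,0,0]},{"dp":[0,0,0],"angular":[0,0,0]}]'
python3 - <<'E'
from dock import *
s,T,W=look("wy")
t=np.load("pics/wy.npz")["tcp"]
rect(W,t[2]-.038,t[2]-.030,t[:2],.055)
dock(W,.570,-.0875,.24,.038)
E
```

```text
t: 17.8
tcp_pos: [0.4641, -0.1144, 0.0597]
tool_rot: [0.617, 0.787, 0.0, 0.001]
force: [0.4, -0.4, -2.8]
finger_gap: 0.177
gripper_force: 59.1
tcp [ 0.4641 -0.1144  0.0597] yaw_y 13.817584467913607 z [ 1.8e-03 -9.0e-04 -1.0e+00] t 17.8
0.021685755264105495 8749 [ 0.4596 -0.0946  0.0265] [array([ 467.1, -104.5]), array([83.2, 82.3]), np.float64(13.9)]
dock [ 0.5699 -0.0872 13.8808] gap 0.06556188810339938 slopes [np.float64(-0.05), np.float64(0.05)] stop slope nan 0
pre [ 0.467  -0.1127]
home [ 0.5796 -0.0848]
```

```bash
python3 -m crank '[{"dp":[-0.01,0.03,-0.1],"angular":[0,0,0]},{"dp":[0,0,-0.09],"angular":[0,0,0]},{"dp":[0,0,0],"angular":[0,0,0]},{"dp":[0,0,0],"angular":[0,0,0]}]'
python3 -m crank '[{"dp":[0.2,0.05,0],"angular":[0,0,0]},{"dp":[0.3,0.074,0],"angular":[0,0,0]},{"dp":[0.3,0.074,0],"angular":[0,0,0]},{"dp":[0.2,0.05,0],"angular":[0,0,0]},{"dp":[0,0,0],"angular":[0,0,0]}]'
```

```text
t: 18.25
tcp_pos: [0.4633, -0.1135, 0.0535]
tool_rot: [0.617, 0.787, 0.0, 0.0]
force: [-0.2, 0.2, 2.8]
finger_gap: 0.181
gripper_force: 59.8
t: 18.75
tcp_pos: [0.4913, -0.1051, 0.0536]
tool_rot: [0.617, 0.787, -0.001, -0.002]
force: [-5.2, 0.4, 7.9]
finger_gap: 0.175
gripper_force: 60.8
```

```bash
python3 -m crank '[{"dp":[0.2,0.02,0.01],"angular":[0,0,0]},{"dp":[0.3,0.07,0],"angular":[0,0,0]},{"dp":[0.3,0.073,0],"angular":[0,0,0]},{"dp":[0.3,0.073,0],"angular":[0,0,0]},{"dp":[0.3,0.073,0],"angular":[0,0,0]},{"dp":[0.1,0.025,0],"angular":[0,0,0]},{"dp":[0,0,0],"angular":[0,0,0]}]'
python3 -m crank '[{"dp":[0.3,0.073,0],"angular":[0,0,0]},{"dp":[0.3,0.073,0],"angular":[0,0,0]},{"dp":[0.2,0.05,0],"angular":[0,0,0]},{"dp":[0.2,0.05,0],"angular":[0,0,0]},{"dp":[0,0,0],"angular":[0,0,0]},{"dp":[0,0,0],"angular":[0,0,0]}]'
```

```text
t: 19.45
tcp_pos: [0.5377, -0.0958, 0.0536]
tool_rot: [0.617, 0.787, -0.0, -0.0]
force: [-3.6, -0.5, 3.8]
finger_gap: 0.182
gripper_force: 60.3
t: 20.05
tcp_pos: [0.5681, -0.0884, 0.0536]
tool_rot: [0.617, 0.787, 0.0, -0.0]
force: [-2.6, 1.2, 5.4]
finger_gap: 0.177
gripper_force: 60.3
```

```bash
python3 -m crank '[{"dp":[0.15,0.037,0],"angular":[0,0,0]},{"dp":[0.15,0.037,0],"angular":[0,0,0]},{"dp":[0.1,0.025,0],"angular":[0,0,0]},{"dp":[0,0,0],"angular":[0,0,0]}]'
python3 -m crank '[{"dp":[0.07,0.017,0],"angular":[0,0,0]},{"dp":[0.07,0.017,0],"angular":[0,0,0]},{"dp":[0,0,0],"angular":[0,0,0]},{"dp":[0,0,0],"angular":[0,0,0]}]'
```

```text
t: 20.45
tcp_pos: [0.5794, -0.0855, 0.0536]
tool_rot: [0.617, 0.787, -0.0, -0.001]
force: [-3.9, -0.9, 5.7]
finger_gap: 0.173
gripper_force: 60.6
t: 20.85
tcp_pos: [0.5808, -0.0851, 0.0538]
tool_rot: [0.617, 0.787, -0.002, -0.003]
force: [-10.3, -3.9, 10.7]
finger_gap: 0.177
gripper_force: 61.3
```

```bash
python3 -m crank '[{"dp":[0.06,0.015,0],"angular":[0,0,0]},{"dp":[0,0,0],"angular":[0,0,0]},{"dp":[0,0,0],"angular":[0,0,0]}]'
python3 -m crank '[{"dp":[0,0,0],"angular":[0,0,0]},{"dp":[0,0,0],"angular":[0,0,0]},{"dp":[0,0,0],"angular":[0,0,0]},{"dp":[0,0,0],"angular":[0,0,0]},{"dp":[0,0,0],"angular":[0,0,0]}]' 0.4
python3 -m crank '[{"dp":[0,0,0.4],"angular":[0,0,0]},{"dp":[0,0,0.6],"angular":[0,0,0]},{"dp":[0,0,1],"angular":[0,0,0]},{"dp":[0,0,1],"angular":[0,0,0]},{"dp":[-0.5,-0.4,1],"angular":[0,0,0]},{"dp":[-0.7,-0.4,0.5],"angular":[0,0,0]},{"dp":[-0.7,-0.4,0],"angular":[0,0,0]},{"dp":[-0.7,-0.4,0],"angular":[0,0,0]},{"dp":[-0.7,-0.4,0],"angular":[0,0,0]},{"dp":[0,0,0],"angular":[0,0,0]},{"dp":[0,0,0],"angular":[0,0,0]},{"dp":[0,0,0],"angular":[0,0,0]}]'
python3 - <<'E'
from dock import *
s,T,W=look("wz")
rect(W,.064,.078,np.array([.58,-.085]),.03)
im=s["image"];K=s["mtx"];p=np.linalg.inv(T)@[.56,-.085,.02,1];u,v=int(K[0,0]*p[0]/p[2]+K[0,2]),int(K[1,1]*p[1]/p[2]+K[1,2])
A=cv2.resize(im[max(0,v-90):v+90,max(0,u-120):u+120],(520,390),interpolation=cv2.INTER_CUBIC)
s2=vision.snapshot("top");np.savez("pics/top1.npz",**s2)
B=cv2.resize(s2["image"][140:280,225:480],(520,285),interpolation=cv2.INTER_CUBIC)
A=cv2.resize(A,(380,285))
cv2.imwrite("pics/fin.png",np.vstack([np.hstack([A,np.zeros((285,140,3),np.uint8)]),B]))
W2=pts(s2,s2["pose"]);W0=pts(dict(np.load("pics/top0.npz")),s2["pose"])
for n,c,a in(("n",(.5752,.3635),-1.35),("w",(.57,-.0873),13.8)):
    a=np.radians(a);Rm=np.array([[np.cos(a),-np.sin(a)],[np.sin(a),np.cos(a)]])
    h=.028 if n=="n" else .038
    for Wx in(W0,W2):
        w=Wx.reshape(-1,3);L=(w[:,:2]-c)@Rm
        k=(L[:,0]>-.060)&(L[:,0]<-.034)&(L[:,1]>h-.006)&(L[:,1]<h+.004)&(w[:,2]>.015)
        print(n,k.sum(),np.round(np.percentile(w[k,2],[20,50,90]),4))
for c in((.352,.351),(.55,.2245)):
    for Wx in(W0,W2):
        w=Wx.reshape(-1,3);k=(np.linalg.norm(w[:,:2]-c,axis=1)<.05)&(w[:,2]>.03);print(c,np.round(w[k].mean(0),4))
E
```

```text
t: 21.15
tcp_pos: [0.581, -0.085, 0.0539]
tool_rot: [0.616, 0.788, -0.004, -0.004]
force: [-14.0, -6.8, 15.0]
finger_gap: 0.175
gripper_force: 61.7
t: 21.65
tcp_pos: [0.5865, -0.084, 0.0532]
tool_rot: [0.617, 0.787, 0.0, 0.0]
force: [-0.4, 0.9, -1.1]
finger_gap: 0.6
gripper_force: 0.0
t: 22.85
tcp_pos: [0.4882, -0.1441, 0.189]
tool_rot: [0.617, 0.787, 0.0, 0.001]
force: [1.1, -0.2, -0.2]
finger_gap: 0.605
gripper_force: 0.0
tcp [ 0.4882 -0.1441  0.189 ] yaw_y 13.803241481621523 z [ 1.8e-03 -6.0e-04 -1.0e+00] t 22.85
0.064 564 [ 0.5786 -0.0853  0.0712] [array([579.8, -85.5]), array([16.6, 15.8]), np.float64(16.1)]
n 32 [0.0184 0.0222 0.0248]
n 31 [0.0182 0.0205 0.0255]
w 33 [0.0168 0.0218 0.026 ]
w 32 [0.0167 0.0213 0.0257]
(0.352, 0.351) [0.3645 0.3526 0.0488]
(0.352, 0.351) [0.3644 0.3525 0.0486]
(0.55, 0.2245) [0.5616 0.2276 0.0936]
(0.55, 0.2245) [0.5615 0.2276 0.0936]
```

View pics/fin.png

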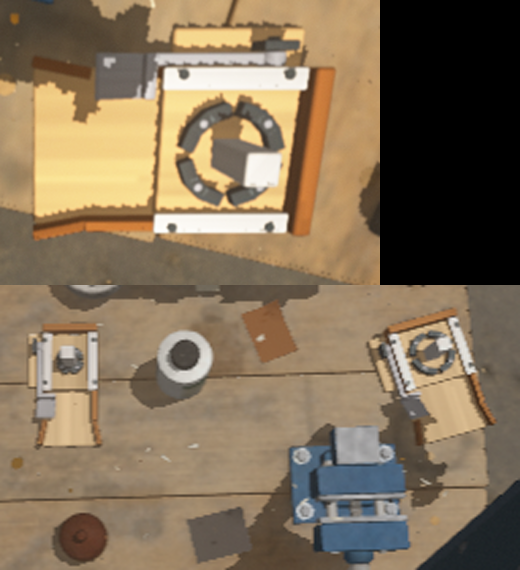

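Both carriers sit against their stops: the wide post is at (0.5798,-0.0855), against home (0.5797,-0.085). Both catch tongues are back at their shut height. The box and can have not moved. Handing in.

```bash
python3 -c "
from station import order
print(order.sign_off())"
```

```text
the job is handed in; nothing more can be done
None
```

Job handed in: both carriers, narrow first and then wide, measure fully home in their docks with the catches shut behind them, and the turned box and can have not moved.

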